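# Latch the photometer's sprung cell carriage and start the reading

### The arm

A 6-joint arm with a two-finger parallel gripper is mounted at the origin on the work surface. World frame = base frame: x ahead of the robot, y to its left, z up, the work surface at z = 0. Lengths are in mm, angles in rad, forces in N, time in s.
With the tool pointing down it reaches from about 275 to 1000 mm from the base axis. Payload 8.4 kg.
Tool frame: the origin (TCP) lies midway between the tips of the shut fingers; the grasp point (between the pads) lies 19 mm behind it; z points along the fingers, y is the line along which they close (so a half turn about z gives the same grasp; the last joint's range is limited). The gripper opens to 85 mm and grips with 20 to 120 N. Pads are 22 mm wide; open, the fingers measure 114 mm over their backs; the gripper's body (76 mm by 85 mm) begins 54 mm behind the grasp point. The pads swing forward as they close: fully open they stand 13 mm farther back than shut.
Start: joints at [-1.311, 0.353, 1.633, -0, 1.155, -0.002], TCP at [161.761, -603.706, 205.781] pointing down, gripper open.
Joint ranges: [-2.63, 2.63], [-0.92, 2.1], [0.06, 2.66], [-1.3, 4.44], [0, 2.69], [-3.02, 3.02]. Speed limits (rad/s): [2.22, 2.22, 2.79, 3.14, 3.14, 3.14].

### API

Orientations are given as [roll, pitch, yaw] about the fixed x, y, z axes, in that order (R = Rz(yaw) Ry(pitch) Rx(roll)).
In Python, from rig import r gives the robot as it stands.
- The arm moves only by the tool servo_tool, never from a script. Its argument "deltas" is a list of rows, each an object of numbers: "x", "y", "z": the shift along the world's x, y, z in mm; "rx", "ry", "rz": the turn, a rotation vector about the world's x, y, z in rad; "gripper": the gripper's target within -1 to 1 (fully open at 1, half-way at 0, shut at -1). A call has 1 to 10 rows; each row is the pose to reach, as a shift and turn from the pose commanded when the call began; what a row does not reach only later rows make up. A row lasts 1/10 s, in which the tool goes at most 50 mm and 8.59 degrees, less where a joint would pass 70% of its speed; a pose out of reach is approached as far as the arm can. A call with a gripper value outside its range is refused whole. The fingers move at their own pace and stop on an object; "newtons" is the grip in N (left out, the last holds). Time passes only in rows, so rows that repeat a pose let the fingers close. It gives the time, the measured TCP pose, the force, the opening and the grip force at its end, in the units of the state.
- r.sense(): the state, without advancing time (a new reading comes with each control period).
- r.grab_frame(name): name is "side" or "top"; returns the picture (400x640x3 uint8, blue, green, red); there is no depth.
- r.camera_params(name): a dict with "mtx" (3x3 intrinsics, pixels), "D" ([k1, k2, p1, p2, k3] as OpenCV has them; the pictures are not rectified), "eye" and "orientation" of the camera in the world. Camera axes: x right, y down, z forward; pixel columns grow to the right and rows downward; lengths in mm; the calibration is good to about 2 mm. A picture is of the moment at which its call begins. camera_params takes no time and is no camera call.
- r.sign_off(): hands the job in; it is judged then, once.
Trained networks look in the newest picture that a camera, given by its name, has taken for a name from the list of things; names that differ only in an ending like _2 or _b are one class to them, and where a whole thing is asked for, a point or a joint stands for the part that bears it (a point fixed in the world has none). Each returns a list of dicts, best first, with "conf" (0 to 1); they miss things now and then, are a little off and sometimes report something else, mostly with a low value. They report only what shows in the picture. A call takes as long as a camera call. They do not tell look-alikes from the thing itself.
- r.recognise(name, camera): "box" ([left, top, width, height] in pixels, round what is visible of it).
The state is a dict: "clock": time; "qpos": joint angles; "qvel": joint speeds; "joint_efforts": joint torques, N m; "eef_pos": TCP position; "tcp_rot": TCP orientation; "contact_force": force on the tool from outside, world axes, zero at the start; "wrist_torque": the same for the moment, N m; "opening": opening from 0.0 (shut) to 1.0 (fully open); "grasp_force": force on a finger pad.
Only numpy, scipy, OpenCV 4.12 (cv2) and the standard library are available. Lean on these libraries where they do the work, as an engineer would, in place of code of your own. Each camera call takes 0.05 s, during which the arm holds its last target. There are 200 camera calls.

### The job

Bring the capped vial that stands in the photometer's sprung carriage to the measuring position: with the fingertips push the carriage's upright thumb plate in past its catch, towards the stop, then back away so that the spring returns the carriage on to the catch and it stays latched there. Then press the round start key on the deck and let it come up again. Nothing is to be picked up: the vial stays standing in its pocket, and the things around the instrument stay where they are.

Things in the scene. Friction and masses are not known exactly. Their poses are not given: they have to be found in the camera images.
- photometer: White bench photometer, fixed; 245 deep (its x), 200 wide. Low front deck from x = -125 to 0, top 30 mm above the bench; hood from x = 0 to 120, 104 tall, with a black mouth 60 wide in its front face. Origin on the bench, on the centreline, under the hood's front face. +x points from the deck into the hood, +y to the left of one facing the hood, z up. Stands turned about a quarter turn: +x near world +y.
- carriage (a joint): Travel (m) of the sprung carriage along photometer +x into the hood: 0 out (start), 0.045 latched on its catch, 0.060 at the stop pin. Spring pushes it out: 2 N at 0, 6 N at 0.045, 7.5 N at 0.060, plus 35 N per m/s of damping. A pawl left of the track drops in at 0.048: let go beyond that it returns (about 0.15 m/s) and rests at 0.045; let go before, it returns to 0.
- thumb_plate (a point): Point on the front face (away from the hood) of the carriage's black upright thumb plate, on its middle line, 62 mm above the bench; moves with the carriage. Plate 42 wide (y), 6 thick, from 30 to 78 mm above the bench. Carriage out: face 115 mm in front of the hood, 10 mm behind the deck's front edge. Push it along photometer +x. Axes as the photometer's.
- pocket (a point): Centre of the floor of the carriage's round pocket (28 mm wide, 11 mm deep), 97 mm behind the thumb plate's front face, 33 mm above the bench; moves with the carriage. Axes as the photometer's.
- vial: The sample: clear glass vial 24 mm across with a black ribbed cap 25 mm across, 52 mm tall in all, 20 to 45 g, loose in the pocket. Origin at the centre of its underside; z along its axis.
- start_key (a joint): Depth (m) to which the start key is pressed: 0 = up, 0.005 = fully down. Sprung straight down into the deck: 1.2 N starts it, 4 N holds it fully down; it comes up when let go.
- start_key_top (a point): Centre of the top of the start key: round black cap 22 mm across, its top 51 mm above the bench, 9 mm proud of a steel collar 38 mm across. On the deck's right part, 70 mm in front of the hood, 66 mm to the right (photometer -y) of the centreline. Axes as the photometer's.
- spare_vial: A second vial of the same make, standing on the bench to the right of the deck; bystander. Origin at the centre of its underside.
- reagent_bottle: White round bottle with a blue cap, 54 across, 96 tall, standing behind the hood or to its right; bystander. Origin at the centre of its underside.
- white_jar: Squat white jar, 64 across, 61 tall, in the other of those two places; bystander. Origin at the centre of its underside.
- tape_roll: Roll of packing tape, 92 across, 48 tall, lying flat on the bench off the deck's front right corner; bystander. Origin at the centre of its underside.
There are look-alikes about, which are no part of the job. What is shaped like the vial but pink is not meant.

How it is judged:
By the outcome, as a careful person would: the job done as asked, in the order asked, and still so for the second after the job is handed in, with the robot touching nothing.
It also fails if it takes over 35 s, if anything falls off the work surface, if the arm or the gripper's body presses on something with over 40 N, if the wrist force passes 120 N, or if a joint passes its speed limit or range.

## Working session

There is one attempt and no reset: what is moved stays moved. The work goes in short steps, Python scripts to look and compute and a tool call to move; the robot and the scene stay as the last step left them, time stands still between calls to the robot, and variables do not carry over. Pictures are saved under pics/ and viewed, at most 10 in all, crops included, and the job is handed in when it is done.

Besides the shell and the picture viewer there is one more tool, called after "Call:" as a command line: name --argument value ..., lists and objects as JSON in quotes. servo_tool: Moves the arm, as the interface text tells. Its arguments: {"type":"object","properties":{"deltas":{"type":"array","items":{"type":"object","properties":{"x":{"type":"number"},"y":{"type":"number"},"z":{"type":"number"},"rx":{"type":"number"},"ry":{"type":"number"},"rz":{"type":"number"},"gripper":{"type":"number"}}}},"newtons":{"type":"number"}},"required":["deltas"]}

```bash
mkdir -p pics; cat > h.py <<'E'
from rig import r
import cv2, numpy as np
from scipy.spatial.transform import Rotation as R
def cam(n):
    p=r.camera_params(n); o=np.array(p["orientation"],float)
    Rm=o if o.shape==(3,3) else R.from_euler('xyz',o).as_matrix()
    return np.array(p["mtx"],float),np.array(p["D"],float),np.array(p["eye"],float),Rm
def proj(n,P):
    K,D,e,Rm=cam(n)
    return cv2.projectPoints(np.atleast_2d(P).astype(float),cv2.Rodrigues(Rm.T)[0],-Rm.T@e,K,D)[0][:,0]
def ray(n,uv):
    K,D,e,Rm=cam(n)
    q=cv2.undistortPoints(np.array([[uv]],float),K,D)[0,0]
    return e,Rm@np.array([q[0],q[1],1])
def atz(n,uv,z):
    e,d=ray(n,uv); return e+d*(z-e[2])/d[2]
E
python3 - <<'E'
from h import *
print(r.sense()["eef_pos"],r.sense()["tcp_rot"],r.sense()["clock"])
for n in("side","top"):
    cv2.imwrite(f"pics/{n}0.png",r.grab_frame(n)); print(n,r.camera_params(n))
    for t in("photometer","thumb_plate","start_key","vial","spare_vial","reagent_bottle","white_jar","tape_roll"):
        print(t,[(np.round(d["box"]).tolist(),round(d["conf"],2)) for d in r.recognise(t,n)[:4]])
E
```

```text
[ 161.64820835 -603.19152673  205.05450606] [-3.14016782e+00 -2.35743066e-05  2.61836887e-01] 0.0
side {'mtx': array([[513.7453518 ,   0.        , 311.68356817],
       [  0.        , 513.7453518 , 197.47688529],
       [  0.        ,   0.        ,   1.        ]]), 'D': array([-0.03062486,  0.        ,  0.        ,  0.        ,  0.        ]), 'eye': array([ 164.89758969, -373.53860303,  722.97964444]), 'orientation': array([-2.42453154, -0.01169082, -0.73209145])}
photometer [([251.0, 161.0, 164.0, 135.0], 0.6)]
thumb_plate [([340.0, 206.0, 62.0, 33.0], 0.77)]
start_key [([359.0, 189.0, 11.0, 10.0], 0.46)]
vial [([444.0, 190.0, 15.0, 30.0], 0.91), ([334.0, 206.0, 18.0, 27.0], 0.74), ([226.0, 162.0, 15.0, 29.0], 0.54)]
spare_vial [([335.0, 151.0, 18.0, 30.0], 0.71)]
reagent_bottle [([280.0, 138.0, 30.0, 24.0], 0.69)]
white_jar [([193.0, 255.0, 47.0, 52.0], 0.65), ([345.0, 206.0, 59.0, 30.0], 0.54)]
tape_roll [([381.0, 133.0, 54.0, 54.0], 0.85), ([362.0, 190.0, 10.0, 7.0], 0.55)]
top {'mtx': array([[377.57591965,   0.        , 313.22815231],
       [  0.        , 377.57591965, 197.272927  ],
       [  0.        ,   0.        ,   1.        ]]), 'D': array([-0.0325849,  0.       ,  0.       ,  0.       ,  0.       ]), 'eye': array([505.85425512,  48.56630808, 843.06947096]), 'orientation': array([-3.04921256e+00,  2.90217826e-03, -1.54841679e+00])}
photometer [([270.0, 140.0, 141.0, 150.0], 0.96)]
thumb_plate [([337.0, 160.0, 44.0, 54.0], 0.83)]
start_key [([335.0, 167.0, 7.0, 7.0], 0.62)]
vial [([379.0, 114.0, 15.0, 14.0], 0.73), ([234.0, 227.0, 15.0, 14.0], 0.51), ([426.0, 210.0, 15.0, 13.0], 0.48)]
spare_vial [([291.0, 146.0, 9.0, 17.0], 0.56)]
reagent_bottle [([260.0, 173.0, 29.0, 33.0], 0.63), ([334.0, 165.0, 10.0, 7.0], 0.53), ([268.0, 142.0, 142.0, 147.0], 0.19)]
white_jar [([302.0, 292.0, 30.0, 36.0], 0.71)]
tape_roll [([306.0, 84.0, 40.0, 47.0], 0.86)]
```

View pics/side0.png

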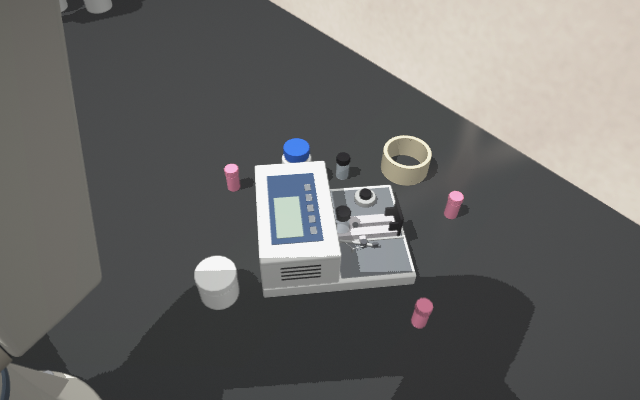

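View pics/top0.png

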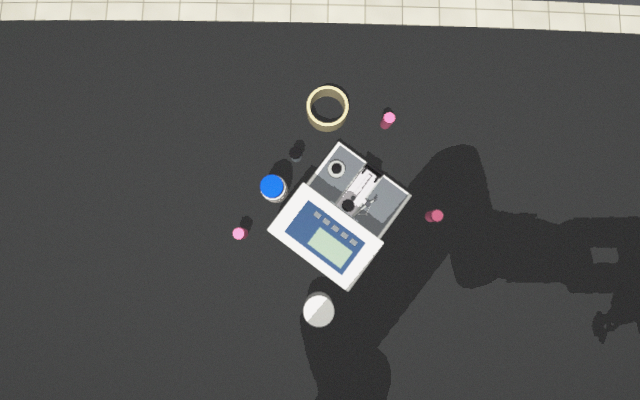

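The side view shows the hood top at about (255,165), (323,163), (338,255), (262,265), with the deck to the right, the key at (365,194) and the thumb plate at about (395,220). In the top view the hood is lower left, the deck upper right, and the key at (337,168). I'll fit the pose from these points and check it with an overlay.

```bash
cat > fit.py <<'E'
from h import *
from scipy.optimize import least_squares
M={"top":[((0,-100,104),(304,183)),((0,100,104),(383,242)),((120,100,104),(348,291)),((120,-100,104),(268,231)),((-125,100,30),(411,195)),((-125,-100,30),(339,141)),((-70,-66,51),(336.5,168.5))],
"side":[((120,-100,104),(255,168)),((0,-100,104),(324,163)),((0,100,104),(338,254)),((-125,-100,30),(393,186)),((-125,100,30),(412,278)),((-70,-66,51),(365,193.5))]}
def T(p,L):
    L=np.atleast_2d(L).astype(float); c,s=np.cos(p[2]),np.sin(p[2])
    return np.c_[p[0]+c*L[:,0]-s*L[:,1],p[1]+s*L[:,0]+c*L[:,1],L[:,2]+(p[3] if len(p)>3 else 0)]
def res(p,names=("top","side")):
    return np.concatenate([(proj(n,T(p,[m[0] for m in M[n]]))-[m[1] for m in M[n]]).ravel() for n in names])
if __name__=="__main__":
    for ns in (("top",),("side",),("top","side")):
        f=least_squares(res,[480,50,2.4,0],args=(ns,),loss="soft_l1"); print(ns,f.x.round(3),np.round(res(f.x,ns),1).tolist())
    p=f.x
    for n in("top","side"):
        im=cv2.imread(f"pics/{n}0.png"); S=4
        c=proj(n,T(p,[(0,0,50)]))[0].astype(int)+([20,-10]if n=="top" else [30,0])
        a=c-[95,72]; im=cv2.resize(im[a[1]:a[1]+144,a[0]:a[0]+190],None,fx=S,fy=S,interpolation=cv2.INTER_CUBIC)
        th=np.linspace(0,2*np.pi,24)
        polys=[[(0,-100,104),(0,100,104),(120,100,104),(120,-100,104)],[(-125,-100,30),(-125,100,30),(0,100,30),(0,-100,30)],
          [(-70+11*np.cos(t),-66+11*np.sin(t),51) for t in th],[(-115,-21,78),(-115,21,78),(-109,21,78),(-109,-21,78)],[(-115,-21,30),(-115,21,30),(-115,21,78),(-115,-21,78)],
          [(-18+12.5*np.cos(t),12.5*np.sin(t),85) for t in th]]
        for q in polys:
            cv2.polylines(im,[(((proj(n,T(p,q))-a+.5)*S)).astype(np.int32)],True,(0,255,0),1)
        cv2.imwrite(f"pics/{n}_ov.png",im)
    for nm,L in dict(plate=(-115,0,62),key=(-70,-66,51),vial=(-18,0,33)).items(): print(nm,T(p,[L]).round(1))
    for n,uv,z in(("top",(327,107),48),("top",(389,118),52),("top",(437,215),52),("top",(272,186),96)): print(atz(n,uv,z).round(0))
E
python3 fit.py
```

```text
('top',) [547.858  -9.328   2.522 -16.448] [-0.2, -0.8, 1.1, -0.1, 0.4, -0.0, -0.3, -1.0, 0.0, 0.4, -0.7, 1.2, -0.1, 0.5]
('side',) [ 5.52403e+02  3.13000e-01  2.49600e+00 -1.65580e+01] [0.5, -2.4, 0.4, -1.0, 0.1, 2.6, -3.4, 0.5, 0.4, -0.5, -0.7, 0.8]
('top', 'side') [547.419  -7.716   2.517  -8.107] [-1.0, -1.4, 1.0, 0.4, -0.4, 0.9, -1.8, -1.2, 0.3, 0.6, -0.9, 0.4, -0.4, 0.1, -0.4, -0.8, 0.4, -0.6, 3.2, 4.4, -2.9, 0.1, 3.9, 0.1, 0.1, 1.0]
plate [[640.7 -74.9  53.9]]
key [[642.8   4.9  42.9]]
vial [[562.  -18.2  24.9]]
[776.  27.  48.]
[ 754. -107.   52.]
[ 547. -208.   52.]
[596. 135.  96.]
```

View pics/top_ov.png

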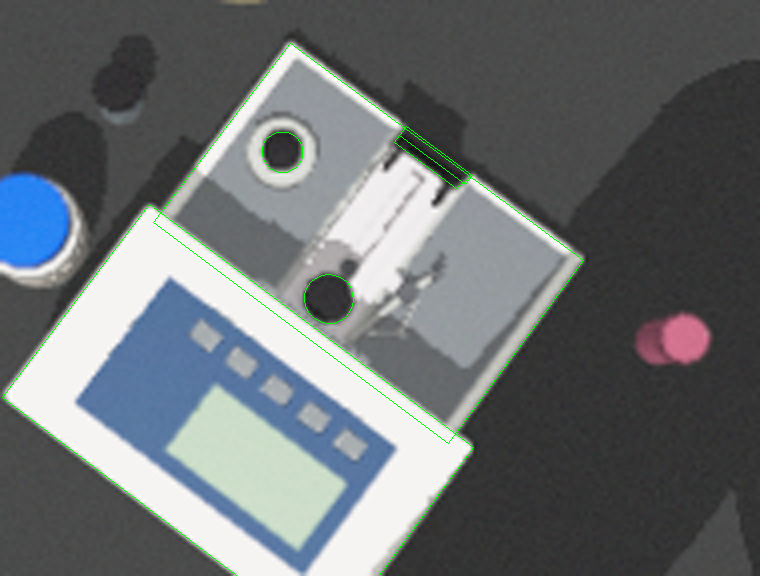

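View pics/side_ov.png

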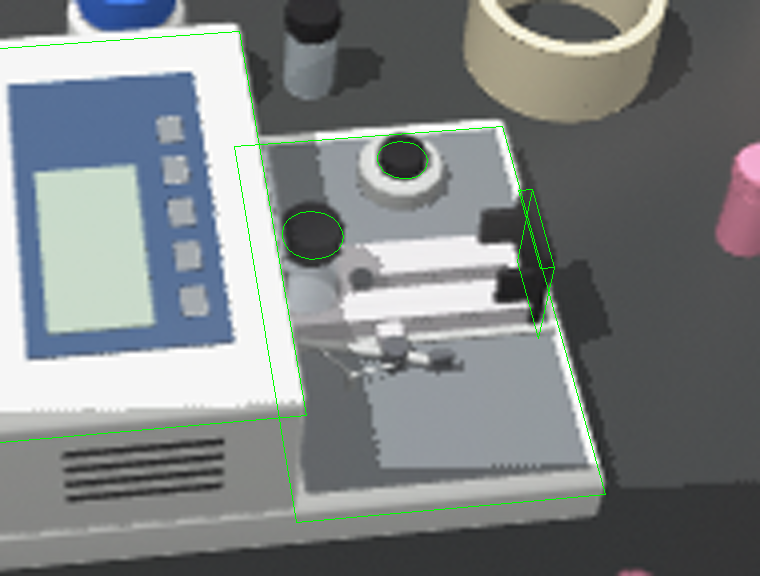

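The top overlay lies on the key, vial cap and corners. The side overlay is off by a few pixels because my hand-picked corners were poor. I'll refit with picks read from the enlarged crops.

```bash
cat > fit2.py <<'E'
import fit; from fit import *
p0=least_squares(res,[480,50,2.4,0],args=(("top","side"),),loss="soft_l1").x
P={"top":[((0,-100,104),(150,207)),((0,100,104),(471,447)),((120,-100,104),(5,396)),((-125,100,30),(582,260)),((-125,-100,30),(290,43)),((-70,-66,51),(282,152)),((-18,0,85),(329,299))],
"side":[((0,-100,104),(240,25)),((0,100,104),(304,404)),((-125,-100,30),(503,122)),((-125,100,30),(604,472)),((-70,-66,51),(402,155)),((-18,0,85),(313,226))]}
for n in P:
    c=proj(n,T(p0,[(0,0,50)]))[0].astype(int)+([20,-10]if n=="top" else [30,0]); a=c-[95,72]
    fit.M[n]=[(L,tuple(np.array(u)/4-.5+a+.125)) for L,u in P[n]]
for ns in (("top",),("side",),("top","side")):
  for z in (0,1):
    g=lambda p: np.r_[res(p if z else np.r_[p[:3],0],ns)]
    f=least_squares(g,[547,-8,2.5,0] if z else [547,-8,2.5]); print(ns,f.x.round(3),np.round(g(f.x),1).tolist())
    for nm,L in dict(plate=(-115,0,62),key=(-70,-66,51),vial=(-18,0,33)).items(): print(nm,T(f.x,[L]).round(1))
E
python3 fit2.py
```

```text
('top',) [546.459  -7.25    2.517] [-0.5, -0.8, 1.1, 0.6, -1.4, 0.6, 1.0, -0.0, -0.0, -0.4, -0.0, -0.3, 0.0, 0.1]
plate [[639.8 -74.5  62. ]]
key [[641.8   5.4  51. ]]
vial [[561.1 -17.8  33. ]]
('top',) [547.576  -8.026   2.517 -12.177] [0.1, -0.5, 0.4, -0.1, -0.2, 0.1, -0.1, 0.0, -0.0, 0.4, 0.0, 0.2, -0.1, -0.1]
plate [[640.9 -75.2  49.8]]
key [[643.    4.6  38.8]]
vial [[562.2 -18.5  20.8]]
('side',) [545.976  -8.073   2.519] [-0.7, -1.3, 0.5, 0.3, -0.2, -1.6, 0.8, 3.3, -0.1, -1.5, -0.5, -0.4]
plate [[639.4 -75.1  62. ]]
key [[641.3   4.8  51. ]]
vial [[560.6 -18.6  33. ]]
('side',) [557.532   1.06    2.518 -18.243] [0.4, 0.3, 1.1, -0.7, -0.8, -0.6, -0.7, 1.8, -0.1, -0.7, 0.1, -0.2]
plate [[650.9 -66.1  43.8]]
key [[652.9  13.8  32.8]]
vial [[572.1  -9.4  14.8]]
('top', 'side') [546.291  -7.628   2.518] [-0.3, -0.7, 1.3, 0.7, -1.2, 0.8, 1.1, 0.0, 0.1, -0.3, 0.1, -0.2, 0.2, 0.1, -0.6, -1.6, 0.4, 0.0, -0.2, -1.7, 0.7, 3.1, -0.1, -1.6, -0.5, -0.7]
plate [[639.6 -74.8  62. ]]
key [[641.7   5.1  51. ]]
vial [[560.9 -18.1  33. ]]
('top', 'side') [547.269  -7.07    2.519  -3.076] [-0.6, -0.9, 0.8, 0.1, -1.3, 0.4, 0.5, -0.4, -0.3, -0.4, -0.3, -0.4, -0.2, -0.2, -0.6, -0.7, 0.5, 0.6, -0.3, -1.1, 0.6, 3.5, -0.1, -1.0, -0.4, 0.0]
plate [[640.7 -74.1  58.9]]
key [[642.6   5.7  47.9]]
vial [[561.9 -17.6  29.9]]
```

The two views, each fitted with heights fixed, agree within 1 mm: origin (546.3, -7.6), yaw 2.518. That puts the plate face at (639.6, -74.8) and the key at (641.7, 5.1). The push direction is (-0.812, 0.584). I'll move over with the fingers shut and yaw turned to -0.624.

Call:
servo_tool --deltas '[{"x": 40,"y": 25,"rz": -0.1,"gripper": -1},{"x": 75,"y": 60,"rz": -0.2,"gripper": -1},{"x": 110,"y": 95,"rz": -0.3,"gripper": -1},{"x": 145,"y": 130,"rz": -0.4,"gripper": -1},{"x": 180,"y": 165,"rz": -0.5,"gripper": -1},{"x": 215,"y": 200,"rz": -0.6,"gripper": -1},{"x": 250,"y": 235,"rz": -0.7,"gripper": -1},{"x": 285,"y": 270,"rz": -0.8,"gripper": -1},{"x": 320,"y": 305,"rz": -0.886,"gripper": -1},{"x": 350,"y": 340,"rz": -0.886,"gripper": -1}]'

```text
invalid input
```

Call:
servo_tool --deltas '[{"x": 40.0,"y": 25.0,"z": 0.0,"rx": 0.0,"ry": 0.0,"rz": -0.1,"gripper": -1.0},{"x": 75.0,"y": 60.0,"z": 0.0,"rx": 0.0,"ry": 0.0,"rz": -0.2,"gripper": -1.0}]' --newtons 20

```text
clock: 1.1
eef_pos: [237.3, -544.4, 205.8]
tcp_rot: [3.14, -0.001, 0.055]
contact_force: [1.2, 0.2, 0.0]
opening: 0.692
grasp_force: 0.0
```

Call:
servo_tool --deltas '[{"x": 35,"y": 35,"z": 0,"rx": 0,"ry": 0,"rz": -0.1,"gripper": -1},{"x": 70,"y": 70,"z": 0,"rx": 0,"ry": 0,"rz": -0.2,"gripper": -1},{"x": 105,"y": 105,"z": 0,"rx": 0,"ry": 0,"rz": -0.3,"gripper": -1},{"x": 140,"y": 140,"z": 0,"rx": 0,"ry": 0,"rz": -0.4,"gripper": -1},{"x": 175,"y": 175,"z": 0,"rx": 0,"ry": 0,"rz": -0.5,"gripper": -1},{"x": 210,"y": 210,"z": 0,"rx": 0,"ry": 0,"rz": -0.6,"gripper": -1},{"x": 245,"y": 245,"z": 0,"rx": 0,"ry": 0,"rz": -0.68,"gripper": -1},{"x": 280,"y": 280,"z": 0,"rx": 0,"ry": 0,"rz": -0.68,"gripper": -1},{"x": 315,"y": 315,"z": 0,"rx": 0,"ry": 0,"rz": -0.68,"gripper": -1},{"x": 350,"y": 350,"z": 0,"rx": 0,"ry": 0,"rz": -0.68,"gripper": -1}]' --newtons 20

```text
clock: 2.1
eef_pos: [588.1, -192.0, 206.0]
tcp_rot: [-3.142, -0.0, -0.618]
contact_force: [0.3, -0.4, 0.4]
opening: 0.001
grasp_force: 0.0
```

Call:
servo_tool --deltas '[{"x": 30,"y": 36,"z": 0,"rx": 0,"ry": 0,"rz": -0.006,"gripper": -1},{"x": 60,"y": 72,"z": 0,"rx": 0,"ry": 0,"rz": -0.006,"gripper": -1},{"x": 80,"y": 97,"z": 0,"rx": 0,"ry": 0,"rz": -0.006,"gripper": -1},{"x": 80,"y": 97,"z": -40,"rx": 0,"ry": 0,"rz": -0.006,"gripper": -1},{"x": 80,"y": 97,"z": -80,"rx": 0,"ry": 0,"rz": -0.006,"gripper": -1},{"x": 80,"y": 97,"z": -115,"rx": 0,"ry": 0,"rz": -0.006,"gripper": -1},{"x": 80,"y": 97,"z": -140,"rx": 0,"ry": 0,"rz": -0.006,"gripper": -1},{"x": 80,"y": 97,"z": -154,"rx": 0,"ry": 0,"rz": -0.006,"gripper": -1},{"x": 80,"y": 97,"z": -154,"rx": 0,"ry": 0,"rz": -0.006,"gripper": -1}]' --newtons 20

```text
clock: 3.0
eef_pos: [665.5, -96.5, 49.9]
tcp_rot: [3.14, 0.003, -0.624]
contact_force: [-0.3, -0.1, -0.5]
opening: 0.0
grasp_force: 0.0
```

```bash
python3 - <<'E'
from h import *
s=r.sense(); print(s["eef_pos"],s["contact_force"],s["clock"])
a=cv2.resize(r.grab_frame("top")[110:250,280:440],None,fx=2.5,fy=2.5); b=cv2.resize(r.grab_frame("side")[110:250,290:450],None,fx=2.5,fy=2.5)
cv2.imwrite("pics/pre.png",np.hstack([a,b]))
E
```

```text
[665.48003423 -96.54610414  49.88171275] [-0.30134322 -0.11450947 -0.5172186 ] 3.0
```

View pics/pre.png

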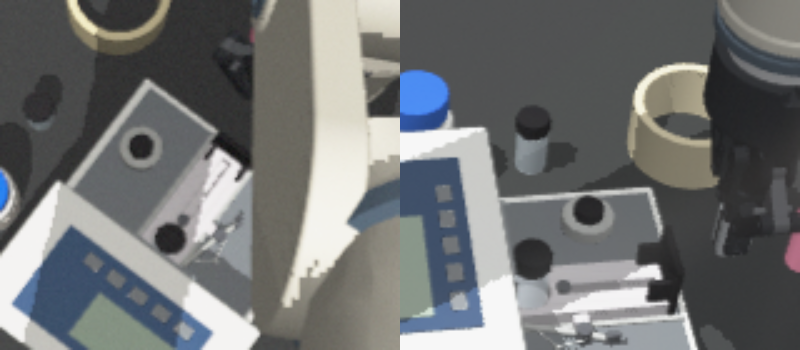

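The key, plate and vial are undisturbed, and the fingers stand in front of the plate at about (735,250) in the right half. I'll check that against the projection.

```bash
python3 - <<'E'
from h import *
s=r.sense(); print(s["eef_pos"],s["tcp_rot"])
from fit import T
p=[546.3,-7.6,2.518]
print((proj("side",s["eef_pos"])-[290,110])*2.5, (proj("side",T(p,[(-115,0,78),(-115,21,78),(-115,-21,78),(-115,0,30),(-149,0,50)]))-[290,110])*2.5)
cv2.imwrite("pics/pre2.png",cv2.resize(cv2.imread("pics/pre.png")[150:350,600:800],None,fx=3,fy=3))
E
```

```text
[667.48331289 -96.85170641  52.72922179] [-3.14105899e+00 -9.64617166e-04 -6.24313404e-01]
[[323.28584489 268.58248746]] [[276.46017122 246.60456955]
 [283.63563118 271.46310194]
 [269.50799144 222.53720959]
 [266.48432987 291.53993489]
 [319.8327908  269.35415207]]
```

View pics/pre2.png

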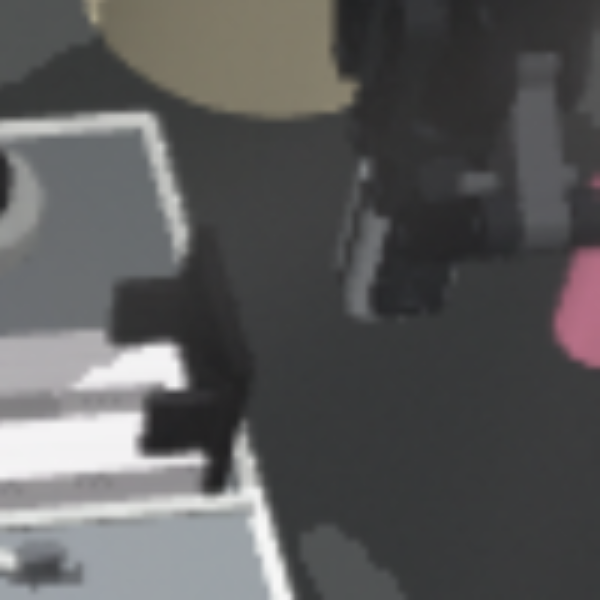

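Call:
servo_tool --deltas '[{"x": -5,"y": 5,"z": 0,"rx": 0,"ry": 0,"rz": 0,"gripper": -1},{"x": -12,"y": 10,"z": 0,"rx": 0,"ry": 0,"rz": 0,"gripper": -1},{"x": -12,"y": 10,"z": 0,"rx": 0,"ry": 0,"rz": 0,"gripper": -1},{"x": -12,"y": 10,"z": 0,"rx": 0,"ry": 0,"rz": 0,"gripper": -1}]' --newtons 20

```text
clock: 3.5
eef_pos: [654.8, -86.4, 52.5]
tcp_rot: [-3.141, -0.001, -0.624]
contact_force: [0.3, 0.7, 0.3]
opening: 0.002
grasp_force: 0.0
```

```bash
python3 - <<'E'
from h import *
s=r.sense(); print(s["eef_pos"],s["tcp_rot"],s["contact_force"],s["clock"],s["qpos"])
im=r.grab_frame("side"); cv2.imwrite("pics/s1.png",im)
u=proj("side",s["eef_pos"])[0]; print(u)
c=cv2.resize(im[150:270,350:470],None,fx=5,fy=5,interpolation=cv2.INTER_CUBIC)
c=cv2.convertScaleAbs(c,alpha=1.8,beta=10)
E0=s["eef_pos"]; Rm=R.from_euler('xyz',s["tcp_rot"]).as_matrix()
q=lambda P:tuple(((proj("side",P)[0]-[350,150]+.5)*5).astype(int).tolist())
for a,col in((0,(0,0,255)),(1,(0,255,0))):
    d=Rm[:,a]*15; cv2.line(c,q(E0-d),q(E0+d),col,1)
cv2.line(c,q(E0),q(E0-Rm[:,2]*60),(255,0,0),1)
cv2.imwrite("pics/s1c.png",c)
E
```

```text
[654.83661281 -86.42721622  52.53860781] [-3.14118164e+00 -8.22727784e-04 -6.23731458e-01] [0.27356744 0.66276955 0.2524129 ] 3.5 [-1.33481571e-01  5.71571666e-01  1.66427035e+00 -3.15040835e-05
  9.04831288e-01  2.06106550e+00]
[409.65262007 217.7618331 ]
```

View pics/s1c.png

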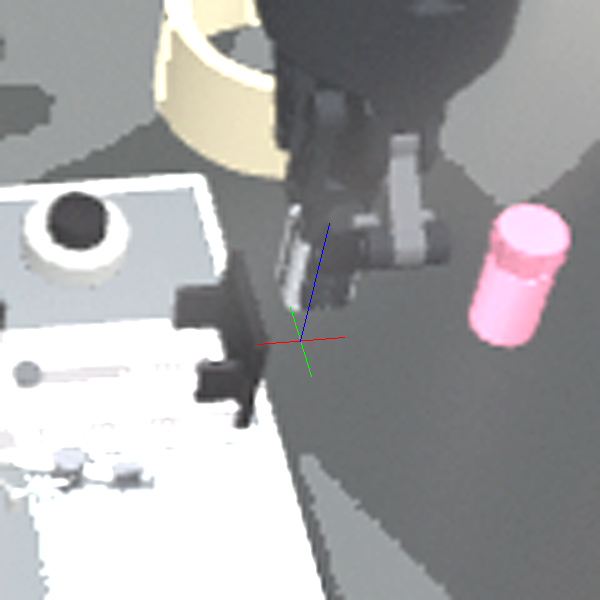

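The projected TCP is at (300,340), but the visible fingertips end near (315,300), as if they were higher than reported. I'll check this with the top view.

```bash
python3 - <<'E'
from h import *
s=r.sense(); im=r.grab_frame("top"); cv2.imwrite("pics/t1.png",im)
E0=np.array(s["eef_pos"]); print(E0,proj("top",E0))
o=np.array([340,100]); c=cv2.resize(im[100:220,340:460],None,fx=5,fy=5,interpolation=cv2.INTER_CUBIC)
c=cv2.convertScaleAbs(c,alpha=2.2,beta=20)
Rm=R.from_euler('xyz',s["tcp_rot"]).as_matrix()
q=lambda P:tuple(((proj("top",P)[0]-o+.5)*5).astype(int).tolist())
for a,col in((0,(0,0,255)),(1,(0,255,0))):
    d=Rm[:,a]*15; cv2.line(c,q(E0-d),q(E0+d),col,1)
cv2.line(c,q(E0),q(E0-Rm[:,2]*60),(255,0,0),1)
cv2.imwrite("pics/t1c.png",c)
E
```

```text
[655.01232911 -86.63558607  52.40297965] [[379.56609251 163.08075731]]
```

View pics/t1c.png

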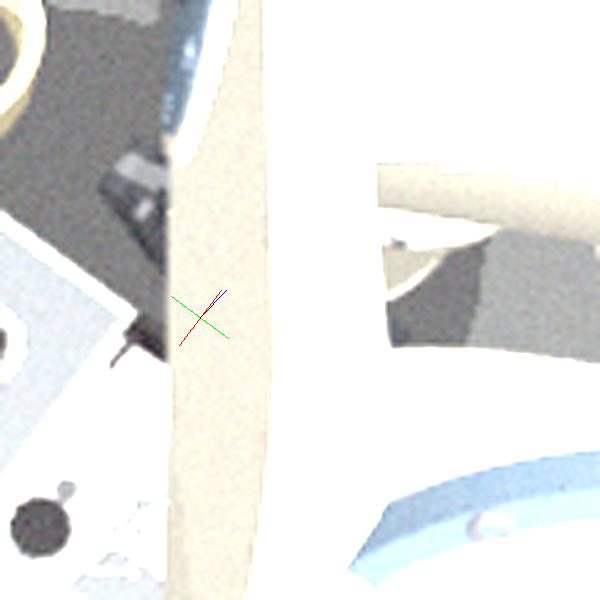

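The top view hides the tip, so it settles nothing. I'll lower to z≈40, which is safe either way, then make contact and read the force.

Call:
servo_tool --deltas '[{"x": 0,"y": 0,"z": -12,"rx": 0,"ry": 0,"rz": 0,"gripper": -1},{"x": 0,"y": 0,"z": -12,"rx": 0,"ry": 0,"rz": 0,"gripper": -1},{"x": -6,"y": 4,"z": -12,"rx": 0,"ry": 0,"rz": 0,"gripper": -1},{"x": -12,"y": 9,"z": -12,"rx": 0,"ry": 0,"rz": 0,"gripper": -1},{"x": -16,"y": 12,"z": -12,"rx": 0,"ry": 0,"rz": 0,"gripper": -1},{"x": -16,"y": 12,"z": -12,"rx": 0,"ry": 0,"rz": 0,"gripper": -1}]' --newtons 20

```text
clock: 4.2
eef_pos: [638.3, -74.4, 39.9]
tcp_rot: [3.141, -0.0, -0.624]
contact_force: [1.2, -2.3, -1.8]
opening: -0.001
grasp_force: 1.0
```

```bash
python3 - <<'E'
from h import *
s=r.sense(); print(s["eef_pos"],s["contact_force"])
im=r.grab_frame("side"); cv2.imwrite("pics/s2.png",im)
E0=np.array(s["eef_pos"]); Rm=R.from_euler('xyz',s["tcp_rot"]).as_matrix()
c=cv2.resize(im[170:250,330:430],None,fx=7,fy=7,interpolation=cv2.INTER_CUBIC)
c=cv2.convertScaleAbs(c,alpha=2.2,beta=20)
q=lambda P:tuple(((proj("side",P)[0]-[330,170]+.5)*7).astype(int).tolist())
cv2.circle(c,q(E0),3,(0,0,255),-1); print(q(E0))
cv2.imwrite("pics/s2c.png",c)
E
```

```text
[638.29880649 -74.44901097  39.87592531] [ 1.20945805 -2.321782   -1.75603288]
(470, 376)
```

View pics/s2c.png

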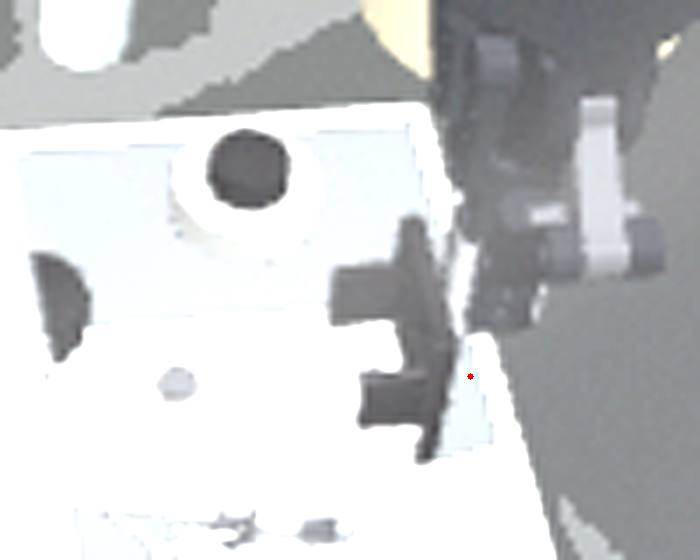

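Contact is confirmed (about 2.5 N, carriage already slightly in), with the fingertips flat on the plate's upper part near its middle. I'll keep pushing along the axis and watch the force.

Call:
servo_tool --deltas '[{"x": -6,"y": 4.3,"z": 0,"rx": 0,"ry": 0,"rz": 0,"gripper": -1},{"x": -12,"y": 8.6,"z": 0,"rx": 0,"ry": 0,"rz": 0,"gripper": -1},{"x": -18,"y": 13,"z": 0,"rx": 0,"ry": 0,"rz": 0,"gripper": -1},{"x": -24,"y": 17.3,"z": 0,"rx": 0,"ry": 0,"rz": 0,"gripper": -1},{"x": -30,"y": 21.6,"z": 0,"rx": 0,"ry": 0,"rz": 0,"gripper": -1},{"x": -30,"y": 21.6,"z": 0,"rx": 0,"ry": 0,"rz": 0,"gripper": -1},{"x": -30,"y": 21.6,"z": 0,"rx": 0,"ry": 0,"rz": 0,"gripper": -1}]' --newtons 20

```text
clock: 4.95
eef_pos: [609.5, -53.6, 40.1]
tcp_rot: [-3.141, -0.002, -0.624]
contact_force: [3.7, -4.8, -3.8]
opening: -0.002
grasp_force: 3.0
```

```bash
python3 - <<'E'
from h import *
from fit import T
for _ in range(3):
    s=r.sense(); f=np.array(s["contact_force"]); e=np.array(s["eef_pos"]); d=e-[546.3,-7.6,0]; u=np.array([-.812,.584,0])
    print(s["clock"],e.round(1),f.round(1),"local x",round(d@u,1),"axial F",round(f@u,1)); im=r.grab_frame("side"); 
cv2.imwrite("pics/s3.png",im)
for n in("side","top"):
    if n=="top": r.grab_frame("top")
    print(n,[(d["box"],round(d["conf"],2)) for d in r.recognise("vial",n)])
for t in (40,45,50,55,60): print(t,proj("side",T([546.3,-7.6,2.518],[(-18+t,0,85)])).round(1))
E
```

```text
4.95 [609.5 -53.6  40.1] [ 3.7 -4.8 -3.8] local x -78.2 axial F -5.8
5.0 [609.6 -53.6  40.1] [ 3.6 -5.2 -3.6] local x -78.3 axial F -6.0
5.05 [609.6 -53.7  40.1] [ 3.3 -4.6 -2.4] local x -78.3 axial F -5.4
side [([412.1, 294.7, 22.6, 32.1], 0.67), ([339.3, 205.6, 35.3, 32.4], 0.59), ([447.3, 190.6, 13.6, 31.3], 0.58), ([226.6, 165.0, 13.7, 26.2], 0.53)]
top [([236.4, 228.8, 12.1, 11.4], 0.68), ([426.4, 210.4, 9.4, 11.6], 0.44)]
40 [[317.7 212.3]]
45 [[314.7 212.6]]
50 [[311.6 212.8]]
55 [[308.5 213. ]]
60 [[305.4 213.3]]
```

Call:
servo_tool --deltas '[{"x": -4,"y": 2.9,"z": 0,"rx": 0,"ry": 0,"rz": 0,"gripper": -1},{"x": -8,"y": 5.8,"z": 0,"rx": 0,"ry": 0,"rz": 0,"gripper": -1},{"x": -8,"y": 5.8,"z": 0,"rx": 0,"ry": 0,"rz": 0,"gripper": -1},{"x": -8,"y": 5.8,"z": 0,"rx": 0,"ry": 0,"rz": 0,"gripper": -1}]' --newtons 20

```text
clock: 5.65
eef_pos: [601.8, -48.0, 40.2]
tcp_rot: [-3.141, -0.003, -0.624]
contact_force: [4.5, -5.7, -2.4]
opening: -0.002
grasp_force: 3.4
```

```bash
cat > st.py <<'E'
from h import *
for _ in range(3):
    s=r.sense(); f=np.array(s["contact_force"]); e=np.array(s["eef_pos"]); d=e-[546.3,-7.6,0]; u=np.array([-.812,.584,0]); v=np.array([-.584,-.812,0])
    print(s["clock"],e.round(1),f.round(1),"local",round(d@u,1),round(d@v,1),"axial F",round(f@u,1)); im=r.grab_frame("side")
cv2.imwrite("pics/last.png",im)
E
python3 st.py
```

```text
5.65 [601.8 -48.   40.2] [ 4.5 -5.7 -2.4] local -68.6 0.4 axial F -7.0
5.7 [601.8 -48.   40.2] [ 4.4 -5.9 -4.4] local -68.7 0.4 axial F -7.0
5.75 [601.8 -48.   40.2] [ 4.1 -6.3 -4.1] local -68.7 0.4 axial F -7.0
```

A force of 7.0 N means about 55 mm of travel, past the catch and short of the stop. Now back off, then up.

Call:
servo_tool --deltas '[{"x": 5,"y": -3.6,"z": 0,"rx": 0,"ry": 0,"rz": 0,"gripper": -1},{"x": 10,"y": -7.2,"z": 0,"rx": 0,"ry": 0,"rz": 0,"gripper": -1},{"x": 16,"y": -11.5,"z": 0,"rx": 0,"ry": 0,"rz": 0,"gripper": -1},{"x": 24,"y": -17.3,"z": 0,"rx": 0,"ry": 0,"rz": 0,"gripper": -1},{"x": 34,"y": -24.5,"z": 0,"rx": 0,"ry": 0,"rz": 0,"gripper": -1},{"x": 34,"y": -24.5,"z": 20,"rx": 0,"ry": 0,"rz": 0,"gripper": -1},{"x": 34,"y": -24.5,"z": 60,"rx": 0,"ry": 0,"rz": 0,"gripper": -1},{"x": 34,"y": -24.5,"z": 60,"rx": 0,"ry": 0,"rz": 0,"gripper": -1}]' --newtons 20

```text
clock: 6.6
eef_pos: [638.6, -72.5, 104.6]
tcp_rot: [-3.138, -0.006, -0.624]
contact_force: [1.0, 0.4, 0.9]
opening: 0.001
grasp_force: 0.0
```

```bash
python3 st.py; python3 - <<'E'
from h import *
im=cv2.imread("pics/last.png"); t=r.grab_frame("top"); 
f=lambda a:cv2.resize(a,None,fx=4,fy=4,interpolation=cv2.INTER_CUBIC)
cv2.imwrite("pics/lat.png",np.hstack([f(im[170:290,310:410]),f(t[130:250,300:400])]))
from fit import T
for tr in(0,45): print(proj("side",T([546.3,-7.6,2.518],[(-115+tr,-21,78),(-115+tr,21,78),(-115+tr,21,30)])).round(1).tolist())
E
```

```text
6.6 [638.6 -72.5 104.6] [1.  0.4 0.9] local -112.9 -1.2 axial F -0.6
6.65 [637.3 -72.3 102.5] [0.3 0.  0.7] local -111.7 -0.6 axial F -0.2
6.7 [635.9 -72.1 100.8] [-0.8  1.  -0.6] local -110.4 0.1 axial F 1.2
[[397.8, 199.0], [403.5, 218.6], [399.3, 236.4]]
[[371.2, 201.0], [376.1, 220.8], [373.0, 238.6]]
```

View pics/lat.png

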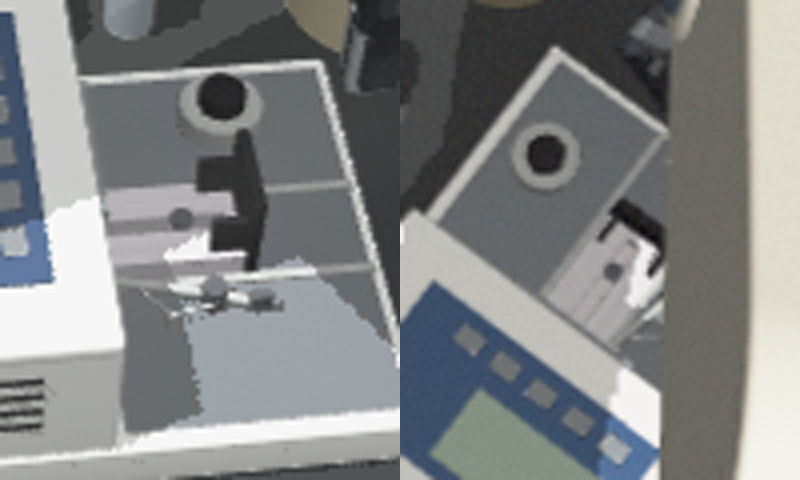

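The plate's top edge is at side pixels (371,202) to (376,221), which matches the 45 mm prediction, so the carriage is latched. The key is clear and untouched. Next, go over the key at (641.7, 5.1).

Call:
servo_tool --deltas '[{"x": 2,"y": 26,"z": 0,"rx": 0,"ry": 0,"rz": 0,"gripper": -1},{"x": 4,"y": 52,"z": 0,"rx": 0,"ry": 0,"rz": 0,"gripper": -1},{"x": 6,"y": 77,"z": 0,"rx": 0,"ry": 0,"rz": 0,"gripper": -1},{"x": 6,"y": 77,"z": 0,"rx": 0,"ry": 0,"rz": 0,"gripper": -1},{"x": 6,"y": 77,"z": -25,"rx": 0,"ry": 0,"rz": 0,"gripper": -1},{"x": 6,"y": 77,"z": -40,"rx": 0,"ry": 0,"rz": 0,"gripper": -1},{"x": 6,"y": 77,"z": -40,"rx": 0,"ry": 0,"rz": 0,"gripper": -1},{"x": 6,"y": 77,"z": -40,"rx": 0,"ry": 0,"rz": 0,"gripper": -1}]' --newtons 20

```text
clock: 7.6
eef_pos: [640.2, 4.6, 59.2]
tcp_rot: [3.141, 0.001, -0.625]
contact_force: [0.5, -0.3, 0.4]
opening: -0.004
grasp_force: 0.0
```

```bash
python3 st.py
```

```text
7.6 [640.2   4.6  59.2] [ 0.5 -0.3  0.4] local -69.1 -64.8 axial F -0.6
7.65 [640.9   4.7  59.9] [-0.4 -0.5  0.3] local -69.6 -65.2 axial F 0.1
7.7 [641.2   4.8  60.4] [-0.1 -0.6  0.2] local -69.8 -65.5 axial F -0.3
```

Call:
servo_tool --deltas '[{"x": 0,"y": 0,"z": -5,"rx": 0,"ry": 0,"rz": 0,"gripper": -1},{"x": 0,"y": 0,"z": -9,"rx": 0,"ry": 0,"rz": 0,"gripper": -1},{"x": 0,"y": 0,"z": -12,"rx": 0,"ry": 0,"rz": 0,"gripper": -1},{"x": 0,"y": 0,"z": -12,"rx": 0,"ry": 0,"rz": 0,"gripper": -1},{"x": 0,"y": 0,"z": -12,"rx": 0,"ry": 0,"rz": 0,"gripper": -1}]' --newtons 20

```text
clock: 8.25
eef_pos: [640.7, 5.2, 47.7]
tcp_rot: [3.141, 0.0, -0.624]
contact_force: [-0.2, -0.0, -0.1]
opening: 0.001
grasp_force: 0.0
```

```bash
python3 st.py
```

```text
8.25 [640.7   5.2  47.7] [-0.2 -0.  -0.1] local -69.2 -65.5 axial F 0.1
8.3 [640.8   5.2  47.8] [ 0.2 -1.5 -0.1] local -69.3 -65.6 axial F -1.1
8.35 [640.9   5.2  47.9] [ 0.3 -0.4  0.2] local -69.3 -65.6 axial F -0.5
```

Call:
servo_tool --deltas '[{"x": 0,"y": 0,"z": -3,"rx": 0,"ry": 0,"rz": 0,"gripper": -1},{"x": 0,"y": 0,"z": -5,"rx": 0,"ry": 0,"rz": 0,"gripper": -1},{"x": 0,"y": 0,"z": -5,"rx": 0,"ry": 0,"rz": 0,"gripper": -1}]' --newtons 20

```text
clock: 8.7
eef_pos: [640.4, 5.2, 42.4]
tcp_rot: [3.141, 0.001, -0.624]
contact_force: [-0.4, 0.1, -0.1]
opening: -0.0
grasp_force: 0.0
```

Call:
servo_tool --deltas '[{"x": 0,"y": 0,"z": -2,"rx": 0,"ry": 0,"rz": 0,"gripper": -1},{"x": 0,"y": 0,"z": -4,"rx": 0,"ry": 0,"rz": 0,"gripper": -1},{"x": 0,"y": 0,"z": -4,"rx": 0,"ry": 0,"rz": 0,"gripper": -1}]' --newtons 20

```text
clock: 9.0
eef_pos: [640.5, 5.2, 38.4]
tcp_rot: [3.141, 0.0, -0.624]
contact_force: [0.3, 1.0, -0.4]
opening: -0.001
grasp_force: 0.0
```

Call:
servo_tool --deltas '[{"x": 0,"y": 0,"z": -2,"rx": 0,"ry": 0,"rz": 0,"gripper": -1},{"x": 0,"y": 0,"z": -4,"rx": 0,"ry": 0,"rz": 0,"gripper": -1},{"x": 0,"y": 0,"z": -4,"rx": 0,"ry": 0,"rz": 0,"gripper": -1}]' --newtons 20

```text
clock: 9.3
eef_pos: [640.5, 5.2, 34.4]
tcp_rot: [3.141, 0.0, -0.624]
contact_force: [-0.2, -0.2, -0.4]
opening: -0.003
grasp_force: 0.0
```

```bash
python3 st.py; python3 - <<'E'
from h import *
from fit import T
a=cv2.imread("pics/side0.png"); b=cv2.imread("pics/last.png")
d=cv2.absdiff(a,b).max(2)
print("tip z34,59:",proj("side",[(640.7,5.2,34),(640.7,5.2,59)]).round(1).tolist(),"key",proj("side",[(641.7,5.1,51)]).round(1))
g=cv2.cvtColor(b,cv2.COLOR_BGR2GRAY); print("cols 350..394 step2"); 
for y in range(172,206,2): print(y," ".join(f"{v:3d}" for v in g[y,350:396:2]))
E
```

```text
9.3 [640.5   5.2  34.4] [-0.2 -0.2 -0.4] local -69.0 -65.4 axial F 0.0
9.35 [640.6   5.2  34.6] [-0.6 -0.3  0.3] local -69.1 -65.5 axial F 0.3
9.4 [640.7   5.2  34.7] [-0.2  0.3 -0.6] local -69.2 -65.5 axial F 0.3
tip z34,59: [[363.7, 198.3], [365.0, 188.9]] key [[365.  191.7]]
cols 350..394 step2
172  55  56  55  55  55 118  33  35  45  89  90  66  89  93  92  89  94 104 107 109 112 113 115
174  56  54  56  55  55  45  37  36  45  49  49  47  85  89  88  57  49  75 107 110 112 114 115
176  55  56  56  55  55  51  36  35  30  34  48  50  83  88  89  63  49  51 105 110 113 114 115
178  55  55  55  55  55  62  56  31  32  39  46  48  61  78  77  63  45  44  63 111 113 114 115
180  54  55  55  55  56  72  69  35  30  31  39  37  60  64  63  45  36  41  55  55 112 114 115
182  55  55  55  56  60  88  94  31  31  32  33  40  43  36  31  42  55  56  56  56  55  69 118
184  54  55  56  55  68  93  95  37  40  38  39 104  56  57  57  59  59  61  61  77  61  58  57
186  57  58  60  62  68  99  83  39  38  42  38 124 200 200 194 194 194 193 193 193 187  57  58
188 196 194 194 194 194 111  67  40  50  37  40 124 125 103 102 103 102 102 103 102 190  71  59
190 103 104 103 104 146 112  67  39  40  38  38 115 103 102 103 103 102 103 103 103 185  92  59
192 103 103 103 144 148  50  56  42  38  37  38 141 112 104 102 102 102 103 104 104 142 133  61
194 103 103  95 146 150  38  39  39  40  40  40 141 147 103 103 103 103 103 104 103 103 188  65
196 103 103 101 146 149  48  31  36  38  39  36 143 147 107 103 103 103 104 104 104 103 188  97
198 104 103  91 140 151 105  38  34  35  38 112 146 148 105 104 104 103 104 104 103 103 183 130
200 104 104  96  93 145 150 151 149 121 148 149 145 122 103 104 104 104 104 104 104 104 142 184
202 104 104 104  96  99 116 147 149 151 149  73 108 109 104 105 105 104 104 104 105 105 104 190
204 105 104 104  99  99 102 104 107 109  95  56  61 104 106 105 105 105 105 105 104 104 104 186
```

The fingertips line up with the key in the side picture (both span columns 359–371) and end just above it. So the tip really is higher than reported. I'll keep going down gently.

Call:
servo_tool --deltas '[{"x": 1,"y": 0,"z": -2,"rx": 0,"ry": 0,"rz": 0,"gripper": -1},{"x": 1,"y": 0,"z": -3,"rx": 0,"ry": 0,"rz": 0,"gripper": -1},{"x": 1,"y": 0,"z": -3,"rx": 0,"ry": 0,"rz": 0,"gripper": -1}]' --newtons 20

```text
clock: 9.75
eef_pos: [641.6, 5.2, 31.5]
tcp_rot: [3.141, 0.0, -0.624]
contact_force: [-0.7, 0.0, 0.0]
opening: 0.001
grasp_force: 0.0
```

Call:
servo_tool --deltas '[{"x": 0,"y": 0,"z": -2,"rx": 0,"ry": 0,"rz": 0,"gripper": -1},{"x": 0,"y": 0,"z": -3,"rx": 0,"ry": 0,"rz": 0,"gripper": -1},{"x": 0,"y": 0,"z": -3,"rx": 0,"ry": 0,"rz": 0,"gripper": -1}]' --newtons 20

```text
clock: 10.05
eef_pos: [641.6, 5.2, 28.5]
tcp_rot: [3.141, 0.0, -0.624]
contact_force: [0.3, 0.6, 0.2]
opening: 0.0
grasp_force: 0.0
```

Call:
servo_tool --deltas '[{"x": 0,"y": 0,"z": -2,"rx": 0,"ry": 0,"rz": 0,"gripper": -1},{"x": 0,"y": 0,"z": -3,"rx": 0,"ry": 0,"rz": 0,"gripper": -1},{"x": 0,"y": 0,"z": -3,"rx": 0,"ry": 0,"rz": 0,"gripper": -1}]' --newtons 20

```text
clock: 10.35
eef_pos: [641.7, 5.2, 25.6]
tcp_rot: [3.142, 0.0, -0.624]
contact_force: [0.0, -0.1, -0.2]
opening: 0.0
grasp_force: 0.0
```

Call:
servo_tool --deltas '[{"x": 0,"y": 0,"z": -1,"rx": 0,"ry": 0,"rz": 0,"gripper": -1},{"x": 0,"y": 0,"z": -2,"rx": 0,"ry": 0,"rz": 0,"gripper": -1},{"x": 0,"y": 0,"z": -2,"rx": 0,"ry": 0,"rz": 0,"gripper": -1}]' --newtons 20

```text
clock: 10.65
eef_pos: [641.8, 5.2, 23.8]
tcp_rot: [-3.142, -0.0, -0.624]
contact_force: [-0.6, -0.7, 1.9]
opening: -0.001
grasp_force: 1.0
```

```bash
python3 st.py; python3 - <<'E'
from h import *
b=cv2.imread("pics/last.png"); g=cv2.cvtColor(b,cv2.COLOR_BGR2GRAY)
for y in range(176,206,1): print(y," ".join(f"{v:3d}" for v in g[y,352:382]))
E
```

```text
10.65 [641.8   5.2  23.8] [-0.6 -0.7  1.9] local -70.0 -66.1 axial F 0.1
10.7 [641.8   5.2  23.8] [-1.3 -0.2  2.4] local -70.1 -66.1 axial F 0.9
10.75 [641.8   5.2  23.9] [-0.7 -0.   2.7] local -70.1 -66.2 axial F 0.6
176  54  56  55  55  55  55  56  60 118  64  34  36  37  43  46  57  74  77  78  92  59  69  91  93  93  92  93  91  89  88
177  55  55  55  55  55  55  54  61  75  43  33  34  36  42  46  70  86  91  91  90  60  69  90  92  94  93  93  84  67  66
178  54  55  55  55  55  54  55  61  46  37  36  37  37  39  44  59  63  64  60  59  50  60  89  93  93  93  91  72  52  48
179  55  56  55  54  55  55  56  68  49  39  36  37  36  38  39  32  32  46  48  49  50  59  85  89  89  91  90  66  53  51
180  55  54  54  55  55  56  54  74  47  34  36  37  35  30  31  32  31  48  49  50  50  59  85  88  88  87  87  88  58  49
181  55  55  56  55  54  55  56  75  52  35  35  33  30  32  31  35  45  44  49  50  49  58  88  92  93  92  94  95  56  52
182  55  54  55  55  56  55  55  62  70  46  51  36  33  29  31  30  49  43  50  51  51  49  76  86  85  84  84  82  52  45
183  55  54  5
[... 2137 characters left out ...]
 150 149 148 126 120 145 148 147 148 146 146 144 122 104 104 103 104 104 104 104
201 103 104  86  88  95  97 119 144 149 149 150 150 149 149 150 148 148 147 148 146 138 118 113 106 104 104 104 105 104 104
202 104 104 104  98  96  97  98 111 116 133 146 149 149 149 150 150 149 107  81  77 110 114 109 105 105 104 104 104 104 105
203 104 104 103  83  95  96  99 100 101 103 115 128 130 131 134 134 116  68  58  58  76 106 106 104 105 105 104 104 104 104
204 103 103 103 104  98  98  99  99 101 103 104 105 106 108 108 109  95  60  58  58  64  93 104 104 104 104 105 104 105 105
205 103 103 104 104 104 104 101 101 101 102 104 106 107 107 108 108  95  57  57  58  56  99 105 105 105 105 104 105 105 105
```

The fingertips are on the key (2–2.7 N, partly pressed). Now press it fully.

Call:
servo_tool --deltas '[{"x": 0,"y": 0,"z": -1.5,"rx": 0,"ry": 0,"rz": 0,"gripper": -1},{"x": 0,"y": 0,"z": -3,"rx": 0,"ry": 0,"rz": 0,"gripper": -1},{"x": 0,"y": 0,"z": -4,"rx": 0,"ry": 0,"rz": 0,"gripper": -1},{"x": 0,"y": 0,"z": -4,"rx": 0,"ry": 0,"rz": 0,"gripper": -1},{"x": 0,"y": 0,"z": -4,"rx": 0,"ry": 0,"rz": 0,"gripper": -1}]' --newtons 20

```text
clock: 11.3
eef_pos: [641.9, 5.2, 20.5]
tcp_rot: [-3.141, -0.0, -0.624]
contact_force: [-2.5, 0.2, 9.9]
opening: 0.002
grasp_force: 5.0
```

At 9.9 N the key has bottomed. Now lift off and well clear.

Call:
servo_tool --deltas '[{"x": 0,"y": 0,"z": 4,"rx": 0,"ry": 0,"rz": 0,"gripper": -1},{"x": 0,"y": 0,"z": 10,"rx": 0,"ry": 0,"rz": 0,"gripper": -1},{"x": 0,"y": 0,"z": 30,"rx": 0,"ry": 0,"rz": 0,"gripper": -1},{"x": 0,"y": 0,"z": 60,"rx": 0,"ry": 0,"rz": 0,"gripper": -1},{"x": 0,"y": 0,"z": 95,"rx": 0,"ry": 0,"rz": 0,"gripper": -1},{"x": 0,"y": 0,"z": 130,"rx": 0,"ry": 0,"rz": 0,"gripper": -1},{"x": 0,"y": 0,"z": 150,"rx": 0,"ry": 0,"rz": 0,"gripper": -1},{"x": 0,"y": 0,"z": 150,"rx": 0,"ry": 0,"rz": 0,"gripper": -1},{"x": 0,"y": 0,"z": 150,"rx": 0,"ry": 0,"rz": 0,"gripper": -1}]' --newtons 20

```text
clock: 12.2
eef_pos: [641.6, 5.2, 169.7]
tcp_rot: [-3.141, -0.0, -0.624]
contact_force: [-0.4, 0.3, -1.7]
opening: -0.0
grasp_force: 0.0
```

```bash
python3 st.py; python3 - <<'E'
from h import *
L=cv2.imread("pics/last.png"); O=cv2.imread("pics/side0.png")
def dark(im,x0,y0,x1,y1):
    g=cv2.cvtColor(im,cv2.COLOR_BGR2GRAY)[y0:y1,x0:x1]<60; y,x=np.nonzero(g); return len(x),x.mean()+x0,y.mean()+y0,x.min()+x0,x.max()+x0,y.min()+y0,y.max()+y0
print("key before/after",dark(O,356,186,376,201),dark(L,356,188,376,201))
g=cv2.cvtColor(L,cv2.COLOR_BGR2GRAY)
for y in range(200,240,3): 
    x=np.nonzero(g[y,350:392]<55)[0]+350; print(y,x.min() if len(x) else 0,x.max() if len(x) else 0)
for n in("tape_roll","spare_vial","thumb_plate","start_key"): print(n,[(np.round(d["box"]).tolist(),round(d["conf"],2)) for d in r.recognise(n,"side")[:3]])
E
```

```text
12.2 [641.6   5.2 169.7] [-0.4  0.3 -1.7] local -69.9 -66.1 axial F 0.4
12.25 [641.    5.2 168.8] [ 0.5 -0.4 -0.2] local -69.4 -65.7 axial F -0.6
12.3 [640.8   5.2 168.3] [-0.2  0.5 -0.1] local -69.2 -65.6 axial F 0.5
key before/after (98, np.float64(365.3061224489796), np.float64(193.94897959183675), np.int64(360), np.int64(370), np.int64(189), np.int64(199)) (104, np.float64(365.0673076923077), np.float64(193.95192307692307), np.int64(360), np.int64(370), np.int64(189), np.int64(199))
200 0 0
203 370 371
206 369 372
209 365 372
212 360 373
215 360 374
218 369 375
221 370 376
224 368 375
227 364 375
230 363 374
233 372 374
236 371 373
239 0 0
tape_roll []
spare_vial [([334.0, 150.0, 19.0, 31.0], 0.82), ([254.0, 161.0, 162.0, 135.0], 0.71)]
thumb_plate [([336.0, 205.0, 40.0, 34.0], 0.86)]
start_key []
```

The key is back up (same pixels as at the start), the plate still sits at the latched place, and the arm is clear. Handing in.

```bash
python3 -c "
from rig import r
print(r.sign_off())"
```

```text
the job is handed in; nothing more can be done
None
```

The carriage is latched on its catch (plate seen at 45 mm travel), the start key was pressed to its bottom and came back up, and the job was handed in at about 12.3 s with the arm clear. The tape roll was not detected in the last check.

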